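# Cap the open pipe and clamp it shut

## Robot

A 7-joint arm with a two-finger parallel gripper is mounted at the origin on the work surface. World frame = base frame: x ahead of the robot, y to its left, z up, the work surface at z = 0. Lengths are in m, angles in rad, forces in N, time in s.
With the tool pointing down it reaches from about 0.4 to 0.85 m from the base axis. Payload 10.4 kg.
Tool frame: the origin (TCP) lies between the finger pads; the fingertips stand 22 mm ahead of it and the grasp point (between the pads) lies 3 mm ahead of it; z points along the fingers, y is the line along which they close (so a half turn about z gives the same grasp; the last joint's range is limited). The gripper opens to 85 mm and grips with 20 to 120 N. Pads are 22 mm wide; open, the fingers measure 114 mm over their backs; the gripper's body (76 mm by 85 mm) begins 54 mm behind the grasp point. The pads swing forward as they close: fully open they stand 13 mm farther back than shut.
Start: joints at [1.218, 0.332, -0.065, 1.46, 0.022, 1.35, -0.088], TCP at [0.202, -0.591, 0.253] pointing down, gripper open.
Joint ranges: [-2.6, 2.6], [-0.5, 2.12], [-1.47, 1.34], [0.16, 2.42], [-1.27, 4.41], [0.06, 2.06], [-2.6, 2.6]. Speed limits (rad/s): [2.22, 2.22, 2.79, 2.79, 3.14, 3.14, 3.14].

## Interface

Orientations are given as a unit quaternion [x, y, z, w].
In Python, from workcell import manip, camera, ticket, boxes_of, outline_of gives the robot as it stands.
- The arm moves only by the tool carry_out, never from a script. Its argument "deltas" is a list of rows, each a list of 5 numbers: the shift along the tool's x, y, z as a fraction of full scale, then the turn about the tool's z as a fraction of full scale, then the opening, from -1 (shut) to 1 (fully open), so that 0 is half open. In form: [[tx, ty, tz, spin, gripper], ...]. A call has 1 to 20 rows; each row is the pose to reach, as a shift and turn from the pose commanded when the call began, along the tool's axes at that moment; what a row does not reach only later rows make up. Full scale, the value 1, is 150 mm for a shift and 30 degrees for a turn. A row lasts 1/8 s, in which the tool goes at most 62.5 mm and 10.7 degrees, less where a joint would pass 70% of its speed; a pose out of reach is approached as far as the arm can. A call with a number of a shift or a turn outside -1 to 1 is refused whole. A call with a gripper value outside its range is refused whole. The fingers move at their own pace and stop on an object; "force" is the grip in N (left out, the last holds). Time passes only in rows, so rows that repeat a pose let the fingers close. It gives the time, the measured TCP pose, the force, the opening and the grip force at its end, in the units of the state.
- manip.get_obs(): the state, without advancing time (a new reading comes with each control period).
- camera(name): name is "side" or "top"; returns a dict with "img" (420x560x3 uint8, red, green, blue), "depth" (420x560 float32, m along the optical axis (not along the pixel's ray), 0 where there is no reading), "vertical_fov" (degrees; the focal length in pixels is half the picture's height over the tangent of half this angle, whatever the lens; pixels are square), "cx", "cy" (the principal point, pixels), "R" (3x3) and "t" (3): a world point X has camera coordinates R X + t. Camera axes: x right, y down, z forward; pixel columns grow to the right and rows downward; lengths in m; the calibration is good to about 2 mm. A picture is of the moment at which its call begins.
- ticket.hand_in(): hands the job in; it is judged then, once.
Trained networks look in a picture, given as the dict that the camera call returned (one of the last four; its "shot" number tells which), for a name from the list of things; names that differ only in an ending like _2 or _b are one class to them, and where a whole thing is asked for, a point or a joint stands for the part that bears it (a point fixed in the world has none). Each returns a list of dicts, best first, with "conf" (0 to 1); they miss things now and then, are a little off and sometimes report something else, mostly with a low value. They report only what shows in the picture. A call takes as long as a camera call. They do not tell look-alikes from the thing itself.
- boxes_of(query, picture): "position" ([x, y, z] in m, in world coordinates, good to about 4 mm: the middle of the surface that is visible of it).
- outline_of(query, picture): "region" (420x560 bool, what is visible of it).
The state is a dict: "clock": time; "joint_pos": joint angles; "joint_velocities": joint speeds; "tau": joint torques, N m; "position": TCP position; "ee_rot": TCP orientation; "ft_force": force on the tool from outside, world axes, zero at the start; "torque": the same for the moment, N m; "grip_width": opening from 0.0 (shut) to 1.0 (fully open); "grasp_force": force on a finger pad.
Only numpy, scipy, OpenCV 4.12 (cv2) and the standard library are available. Lean on these libraries where they do the work, as an engineer would, in place of code of your own. Each camera call takes 0.05 s, during which the arm holds its last target. There are 200 camera calls.

## Task

Blank off the open service pipe: set the yellow-knobbed cap into the pipe's mouth so that its flange lies flush on the pipe's flange, then swing the blue hinged jaw fully shut around both flanges, and then swing the red latch lever until its hook catches the jaw's brass pin and draws it firmly hand-tight (about 10 N of push at the lever's post), without straining it. Go gently, and leave the other things on the bench where they are.

Things in the scene. Friction and masses are not known exactly. Their poses are not given: they have to be found in the camera images.
- riser: Fixed white pipe stub, 56 mm thick, upright on a 150 mm square, 10 mm thick base plate; origin: centre of the plate's underside on the bench, z up. It ends at 90 mm height in a steel flange 80 mm across, 6 mm thick, with an open bore 48 mm across, 18 mm deep. On its +x side is a fixed dark half-saddle without a lip (top 94 mm). Seen from above the jaw shuts counter-clockwise, the lever clockwise.
- pipe_mouth (a point): Centre of the pipe's mouth, level with its flange's upper face, 90 mm above the bench on the riser's axis; axes as the riser's. The cap's spigot has 1.5 mm play all round in the bore. Press with no more than 40 N.
- jaw_hinge (a point): On the upright hinge axis of the blue jaw, at the height of the pipe's mouth: 60 mm from the pipe's axis along the riser's +y. The stiff hinge drags about 1 N at the handle, so the jaw stays where it is left.
- latch_pivot (a point): On the upright pivot axis of the red latch lever, 14 mm along the riser's x and -96 mm along its y from the pipe's axis, 90 mm up.
- cap_center (a point): Loose blanking cap, 0.25 to 0.5 kg, at its middle, 33 mm above its foot; z up its axis. Upwards: spigot 45 mm across, 12 mm long, tapered foot; steel flange 80 mm across, 6 mm thick, underside 21 mm below this point; yellow dome; yellow knob 22 mm across, 7 mm below to 33 mm above this point: grip it 20 mm above. It starts upright on the bench. Seated, this point is 21 mm above the pipe's mouth.
- jaw (a joint): Angle of the blue jaw, rad: 0 fully shut on the riser's -x side, 1.0 to 1.5 at the start. Shut, its lip (98 to 103 mm high) overhangs the seated cap's flange. Its free end carries the upright brass draw pin, 10 mm thick, on a stiff spring (28 N per mm); shut, it is 26 mm from the latch pivot, but its nut is set up to 5 mm nearer or farther, not measured: where the lever comes tight must be felt.
- jaw_handle (a point): On the axis of the jaw's black upright handle post, 16 mm thick, from 103 to 150 mm above the bench; this point is at 130 mm height, 122 mm from the hinge axis. With the jaw shut it is at x -51, y -51 mm in the riser's frame.
- lever_handle (a point): On the black upright post of the red latch lever, 16 mm thick, 96 to 150 mm high; this point at 130 mm, 75 mm from the pivot. It starts about along the riser's +x and comes tight 0.7 to 2.3 rad on, about along -y, its cam hook drawing the pin 8 mm per rad. Drag before that: 1.6 N. Right: 10 to 12 N push at the post, square to the lever (a tight grip turned with it adds twist); 7 is loose, 15 strains it. It stays where left.
- wrench: steel open-ended wrench, about 170 mm long, lying on the bench; bystander
- driver: screwdriver, about 190 mm, lying on the bench; bystander
- gasket: flat black rubber ring, 80 mm across, 5 mm thick; bystander
- tape: cardboard-coloured roll, 90 mm across, 36 mm high; bystander
- jar: clear jar, 64 mm across, 85 mm high; bystander
- mug: blue mug, 78 mm across, 92 mm high; bystander
- plug: small brass plug, 54 mm across, 34 mm high, too small for this pipe; bystander
Things that resemble listed ones, but are neither listed nor needed, are in the scene too. Several things look just like the part that bears cap_center: the one meant starts farthest to the robot's left.

How it is judged:
By the outcome, as a careful person would: the job done as asked, in the order asked, and still so for the second after the job is handed in, with the robot touching nothing.
It also fails if it takes over 72 s, if anything falls off the work surface, if the arm or the gripper's body presses on something with over 40 N, if the wrist force passes 120 N, or if a joint passes its speed limit or range.

## Working session

There is one attempt and no reset: what is moved stays moved. The work goes in short steps, Python scripts to look and compute and a tool call to move; the robot and the scene stay as the last step left them, time stands still between calls to the robot, and variables do not carry over. Pictures are saved under pics/ and viewed, at most 10 in all, crops included, and the job is handed in when it is done.

Besides the shell and the picture viewer there is one more tool, called after ">>>" as name([rows], argument=value, ...), one row to a line, values as JSON. carry_out: Moves the arm, as the interface text tells. Its arguments: {"type":"object","properties":{"deltas":{"type":"array","items":{"type":"array","items":{"type":"number"}}},"force":{"type":"number"}},"required":["deltas"]}

```bash
mkdir -p pics; cat > h.py <<'E'
import numpy as np, cv2
from workcell import manip, camera, ticket, boxes_of, outline_of
def cloud(p):
    f=210/np.tan(np.radians(p["vertical_fov"]/2)); v,u=np.mgrid[:420,:560]; d=p["depth"]
    X=np.stack([(u-p["cx"])/f*d,(v-p["cy"])/f*d,d],-1)
    return (X-p["t"])@p["R"]
def pix(p,X):
    f=210/np.tan(np.radians(p["vertical_fov"]/2)); c=p["R"]@np.array(X)+p["t"]
    return [round(float(c[0]/c[2]*f+p["cx"])),round(float(c[1]/c[2]*f+p["cy"]))]
def save(n,img): cv2.imwrite("pics/"+n,img[:,:,::-1])
E
python3 - <<'E'
from h import *
P={n:camera(n) for n in("side","top")}
save("all.png",np.vstack([cv2.resize(P[n]["img"],(400,300)) for n in P]))
save("top0.png",cv2.resize(P["top"]["img"],(800,600)))
save("side0.png",cv2.resize(P["side"]["img"],(800,600)))
for n in P:
  for q in["riser","cap_center","jaw","jaw_handle","lever_handle","latch_pivot","plug"]:
    for b in boxes_of(q,P[n])[:5]: print(n,q,round(b["conf"],2),np.round(b["position"],3),pix(P[n],b["position"]))
o=manip.get_obs();print({k:np.round(v,3) for k,v in o.items()})
E
```

```text
side riser 0.63 [ 0.57  -0.07   0.078] [292, 252]
side cap_center 0.78 [0.608 0.11  0.025] [282, 208]
side cap_center 0.77 [0.469 0.142 0.016] [226, 215]
side cap_center 0.55 [0.522 0.27  0.023] [232, 175]
side jaw_handle 0.69 [0.488 0.    0.098] [247, 233]
side jaw_handle 0.19 [ 0.571 -0.07   0.079] [293, 252]
side lever_handle 0.7 [ 0.634 -0.16   0.097] [335, 271]
side lever_handle 0.31 [ 0.474 -0.281  0.007] [283, 363]
side latch_pivot 0.9 [ 0.571 -0.064  0.078] [292, 250]
side plug 0.62 [ 0.646 -0.302  0.017] [364, 345]
top riser 0.94 [ 0.574 -0.046  0.071] [315, 203]
top riser 0.4 [ 0.726 -0.256  0.083] [398, 145]
top cap_center 0.84 [0.519 0.278 0.021] [188, 226]
top cap_center 0.63 [0.478 0.146 0.02 ] [238, 243]
top cap_center 0.57 [0.604 0.117 0.02 ] [251, 195]
top jaw 0.79 [ 0.492 -0.003  0.103] [298, 234]
top jaw 0.41 [0.72 0.34 0.05] [166, 148]
top jaw_handle 0.75 [ 0.488 -0.002  0.108] [298, 235]
top lever_handle 0.91 [ 0.628 -0.155  0.096] [360, 180]
top latch_pivot 0.57 [ 0.574 -0.051  0.074] [317, 203]
top plug 0.52 [ 0.651 -0.296  0.018] [407, 180]
{'clock': np.float64(0.8), 'joint_pos': array([ 1.218,  0.332, -0.065,  1.46 ,  0.022,  1.35 , -0.088]), 'joint_velocities': array([-0.   , -0.   , -0.   , -0.001, -0.001,  0.002, -0.   ]), 'tau': array([ 0.0000e+00, -6.2518e+01,  4.9000e-02, -3.9181e+01,  1.6000e-02,
        2.0000e-03,  0.0000e+00]), 'position': array([ 0.202, -0.591,  0.253]), 'ee_rot': array([0.986, 0.164, 0.   , 0.   ]), 'ft_force': array([-1.134,  0.148, -0.017]), 'torque': array([-0.041, -0.015,  0.017]), 'grasp_force': np.float64(0.0), 'grip_width': np.float64(0.999)}
```

View pics/top0.png

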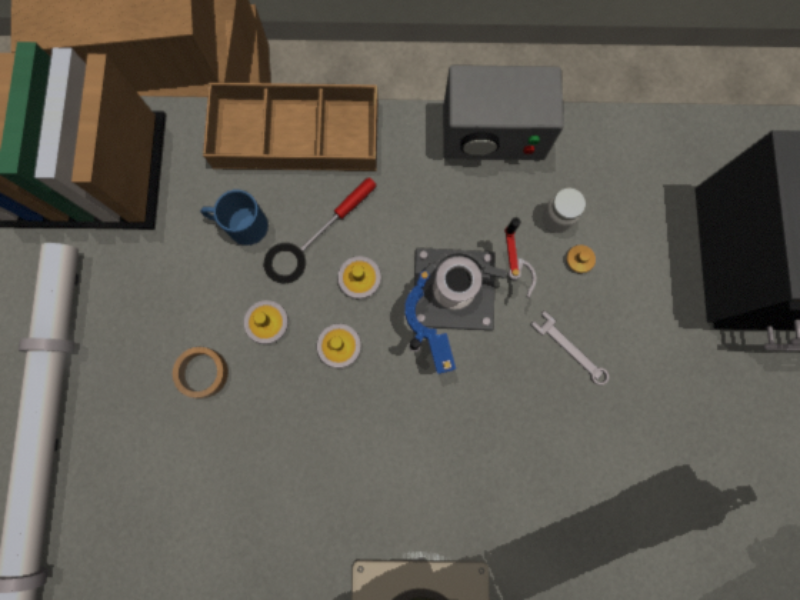

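View pics/side0.png

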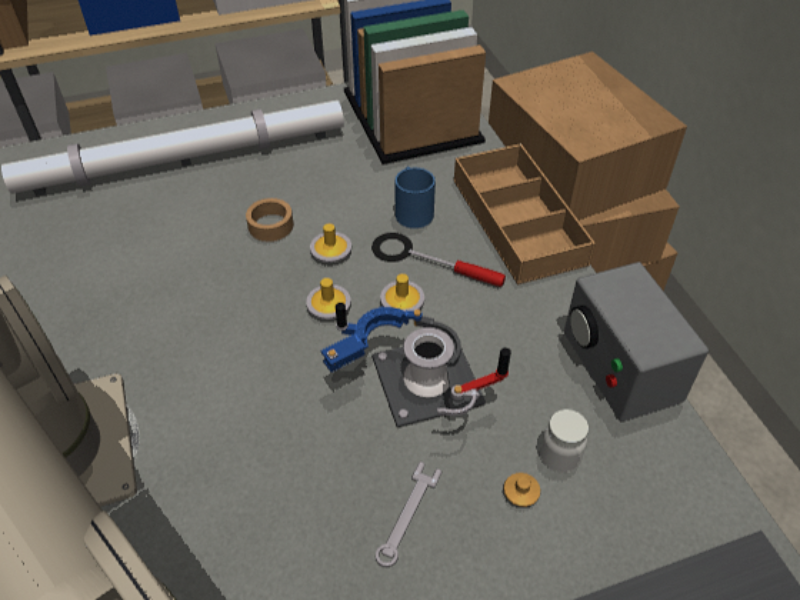

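```bash
cat > m.py <<'E'
from h import *
def circ(P):
    from scipy.optimize import least_squares
    r=least_squares(lambda s:np.hypot(P[:,0]-s[0],P[:,1]-s[1])-s[2],[*P.mean(0),.03],loss="soft_l1",f_scale=.002);return r.x
if __name__=="__main__":
  for n in("top","side"):
    p=camera(n); C=cloud(p); ok=p["depth"]>0; img=p["img"].astype(int)
    def near(c,r): return ok&(np.hypot(C[...,0]-c[0],C[...,1]-c[1])<r)
    m=near((.575,-.065),.08)&(abs(C[...,2]-.09)<.004)
    sat=img.max(-1)-img.min(-1)
    mm=m&(sat<25)&(img.mean(-1)>110); P=C[mm]; print(n,"ring n",len(P),P.mean(0),P.min(0),P.max(0))
    # knob & cap
    k=near((.52,.275),.05)&(C[...,2]>.045); K=C[k]; print("knob",len(K),K.mean(0),K.min(0),K.max(0))
    t=K[K[:,2]>.06]; print(" top",len(t),t.mean(0),t[:,:2].min(0),t[:,:2].max(0))
    f=near((.52,.275),.06)&(abs(C[...,2]-.018)<.004)&(sat<30)&(img.mean(-1)>110); F=C[f]
    if len(F)>10: print(" flange",len(F),circ(F[:,:2]),F[:,2].mean())
    b=near((.575,-.065),.12)&(abs(C[...,2]-.01)<.004)
    for (nm,c) in(("leverpost",(.634,-.158)),("jawpost",(.488,0))):
        j=near(c,.04)&(C[...,2]>.125)&(img.max(-1)<90); J=C[j]
        if len(J): print(nm,len(J),J.mean(0),J.min(0),J.max(0))
    if len(P)>10: print("ringfit",circ(P[:,:2]))
    B=C[b][:,:2].astype(np.float32)*1000; print("plate",cv2.minAreaRect(B))
    blue=near((.53,-.03),.12)&(img[...,2]-img[...,0]>50)&(C[...,2]>.08); print("blue",len(C[blue]),C[blue].min(0),C[blue].max(0))
    red=near((.6,-.15),.1)&(img[...,0]-img[...,2]>80)&(C[...,2]>.06); R=C[red]
    br=near((.575,-.065),.13)&(C[...,2]>.08)&(img[...,0]-img[...,2]>50)&(img[...,1]-img[...,2]>25)
    nl,L,st,ce=cv2.connectedComponentsWithStats(br.astype(np.uint8))
    for i in range(1,nl): print(" brass",st[i,4],C[L==i].mean(0).round(4),ce[i])
    if len(R): print("red",len(R),R.mean(0),R.min(0),R.max(0))
    save(n+"_crop.png",cv2.resize(p["img"][150:290,150:410] if n=="top" else p["img"][140:300,200:400],None,fx=3,fy=3,interpolation=2)) 
E
python3 m.py
```

```text
top ring n 437 [ 0.59162857 -0.05902131  0.08861824] [ 0.55344462 -0.09701709  0.08600405] [ 0.6298314  -0.02243107  0.09330866]
knob 77 [0.52201213 0.28382147 0.06107987] [0.51283766 0.27502179 0.04524959] [0.53313243 0.29468942 0.07049437]
 top 56 [0.52331592 0.28533163 0.06424009] [0.51287774 0.27537457] [0.53313243 0.29468942]
 flange 218 [0.5227425  0.28560763 0.03590325] 0.01680926693704358
leverpost 17 [ 0.67046346 -0.14787931  0.13825704] [ 0.66915989 -0.15365826  0.1258166 ] [ 0.67248309 -0.14291199  0.14990344]
jawpost 43 [0.47258032 0.01744907 0.14581624] [0.46588938 0.01049533 0.12573905] [0.47918256 0.02454013 0.1506559 ]
ringfit [ 0.59188603 -0.05914303  0.03221968]
plate ((592.3004760742188, -59.169219970703125), (148.91949462890625, 150.04281616210938), 87.89713287353516)
blue 636 [ 0.43089    -0.05020059  0.08028561] [0.59009348 0.03146447 0.10644122]
 brass 16 [ 0.6031 -0.1553  0.0984] [360.5 190. ]
 brass 12 [0.5942 0.0008 0.105 ] [296.83333333 192.        ]
red 132 [ 0.63493218 -0.15200772  0.09446197] [ 0.60029302 -0.16052473  0.08909363] [ 0.66892943 -0.14375532
[... 490 characters left out ...]
  0.12684919] [ 0.67356787 -0.14423929  0.15296347]
jawpost 77 [0.4720207  0.01364581 0.14186968] [0.46539195 0.00826713 0.12517076] [0.47975997 0.02423169 0.15306043]
ringfit [ 0.59183244 -0.05890565  0.03229873]
plate ((582.4400024414062, -72.49645233154297), (170.37847900390625, 175.27621459960938), 81.80015563964844)
blue 691 [ 0.42936089 -0.05109187  0.08009832] [0.60225209 0.0350611  0.10924962]
 brass 14 [0.594  0.0015 0.107 ] [291.71428571 218.5       ]
 brass 2 [ 0.5893 -0.0007  0.0866] [290.  225.5]
 brass 24 [ 0.6024 -0.154   0.0994] [320.29166667 272.        ]
red 165 [ 0.636773   -0.15139225  0.09661459] [ 0.59776267 -0.15991628  0.08956585] [ 0.68490959 -0.14163726  0.10416145]
```

View pics/top_crop.png

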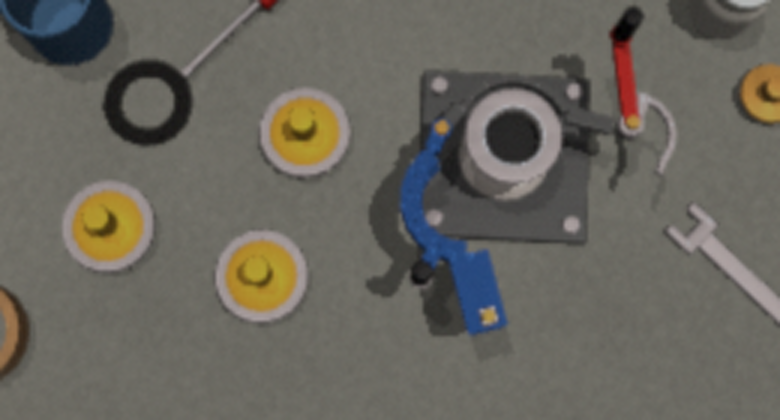

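Candidates in the crop: caps at (108,225), (260,275) and (303,130). The farthest left is (108,225), at world (0.523, 0.285). The riser is at (0.592, -0.059), yaw about -2°. The jaw is open about 1.23 rad and the lever lies at about +5°.

>>> carry_out([
  [0.15,-0.15,0,0,1],
  [0.4,-0.4,0,0,1],
  [0.65,-0.65,0,0,0.4],
  [0.9,-0.9,0,0,0],
  [1,-1,0,0,0],
])

```text
clock: 1.52
position: [0.2974, -0.3983, 0.2537]
ee_rot: [0.986, 0.166, 0.0, 0.0]
ft_force: [-0.5, -0.8, 0.7]
grip_width: 0.499
grasp_force: 0.0
```

>>> carry_out([
  [0.25,-0.25,0,0,0],
  [0.5,-0.5,0,0,0],
  [0.75,-0.75,0,0,0],
  [1,-1,0,0,0],
])

```text
clock: 2.02
position: [0.3896, -0.2095, 0.2536]
ee_rot: [0.987, 0.164, 0.0, 0.0]
ft_force: [1.7, 0.2, -0.0]
grip_width: 0.501
grasp_force: 0.0
```

>>> carry_out([
  [0.25,-0.25,0,0,0],
  [0.5,-0.5,0,0,0],
  [0.75,-0.75,0,0,0],
  [1,-1,0,0,0],
])

```text
clock: 2.52
position: [0.4833, -0.0191, 0.2536]
ee_rot: [0.987, 0.163, 0.0, 0.0]
ft_force: [0.6, 0.1, -0.7]
grip_width: 0.498
grasp_force: 0.0
```

>>> carry_out([
  [0.25,-0.25,0,0,0],
  [0.5,-0.5,0,0,0],
  [0.75,-0.75,0,0,0],
  [1,-1,0,0,0],
  [1,-1,0,0,0],
])

```text
clock: 3.15
position: [0.576, 0.1745, 0.2524]
ee_rot: [0.986, 0.166, -0.001, -0.001]
ft_force: [-0.1, -0.5, -0.4]
grip_width: 0.5
grasp_force: 0.0
```

>>> carry_out([
  [-0.03,-0.27,0.1,0,0],
  [-0.06,-0.54,0.3,0,0],
  [-0.094,-0.815,0.5,0,0],
  [-0.094,-0.815,0.7,0,0],
  [-0.094,-0.815,0.7,0,0],
  [-0.094,-0.815,0.7,0,0],
])

```text
clock: 3.9
position: [0.524, 0.2807, 0.1495]
ee_rot: [0.987, 0.163, 0.001, 0.0]
ft_force: [-0.1, -0.5, 0.0]
grip_width: 0.502
grasp_force: 0.0
```

```bash
python3 - <<'E'
from h import *
p=camera("side"); q=camera("top"); save("g.png",np.vstack([cv2.resize(x["img"][a:a+130,b:b+200],None,fx=3,fy=2.3) for x,a,b in((p,100,140),(q,150,120))]))
C=cloud(p); k=(np.hypot(C[...,0]-.523,C[...,1]-.2855)<.04)&(C[...,2]>.05)&(C[...,2]<.075); K=C[k];y=p["img"][k].astype(int); K=K[y[:,0]-y[:,2]>60];print(len(K),K.min(0),K.max(0))
print(manip.get_obs()["position"],manip.get_obs()["ee_rot"])
E
```

```text
64 [0.51244426 0.2741287  0.05102249] [0.53211646 0.29560563 0.07060339]
[0.52405051 0.28119221 0.14978963] [ 9.86575985e-01  1.63299332e-01  1.07066956e-03 -8.78743272e-05]
```

View pics/g.png

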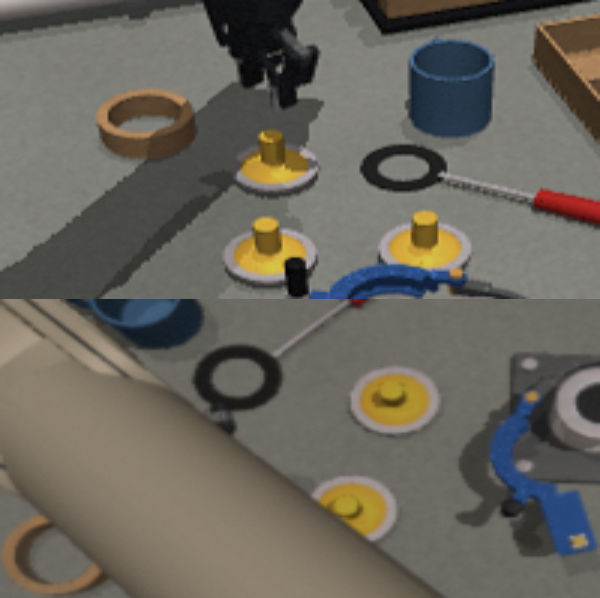

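The side crop shows the open gripper right above the leftmost cap's knob, at crop (272,148), so the choice is right. I'm lowering and gripping.

>>> carry_out([
  [0,-0.025,0.15,0,0],
  [0,-0.025,0.3,0,0],
  [0,-0.025,0.45,0,0],
  [0,-0.025,0.58,0,0],
  [0,-0.025,0.625,0,0],
  [0,-0.025,0.625,0,0],
  [0,-0.025,0.625,0,0],
])

```text
clock: 4.88
position: [0.5221, 0.2856, 0.0553]
ee_rot: [0.986, 0.164, 0.001, -0.0]
ft_force: [-0.4, -0.9, -0.0]
grip_width: 0.498
grasp_force: 0.0
```

>>> carry_out([
  [0,0,0,0,-0.4],
  [0,0,0,0,-0.6],
  [0,0,0,0,-0.8],
  [0,0,0,0,-0.8],
  [0,0,0,0,-0.8],
  [0,0,0,0,-0.8],
], force=40)

```text
clock: 5.62
position: [0.5221, 0.2853, 0.0552]
ee_rot: [0.986, 0.164, 0.001, 0.0]
ft_force: [-1.2, -2.1, 6.3]
grip_width: 0.243
grasp_force: 39.0
```

>>> carry_out([
  [0,0,-0.1,0,-0.8],
  [0,0,-0.3,0,-0.8],
  [0,0,-0.6,0,-0.8],
  [0,0,-0.9,0,-0.8],
  [0,0,-0.9,0,-0.8],
  [0,0,-0.9,0,-0.8],
])

```text
clock: 6.38
position: [0.5211, 0.2848, 0.1887]
ee_rot: [0.986, 0.164, -0.001, 0.0]
ft_force: [-0.6, 0.2, -5.2]
grip_width: 0.248
grasp_force: 39.7
```

```bash
cat > w.py <<'E'
import sys
from h import *
o=manip.get_obs();x,y,z=o["position"];q=o["ee_rot"];H=2*np.arctan2(q[1],q[0]);t=[float(a) for a in sys.argv[1:4]]
d=np.array(t)-[x,y,z]
print("t",o["clock"],"pos",np.round(o["position"],4),"head",np.degrees(H).round(1),"q",np.round(q,4),"j7",o["joint_pos"][6].round(2),"grip",round(o["grip_width"]*85,1),round(o["grasp_force"],1),"F",np.round(o["ft_force"],2))
print("frac",np.round([ (d[0]*np.cos(H)+d[1]*np.sin(H))/.15,(d[0]*np.sin(H)-d[1]*np.cos(H))/.15,-d[2]/.15],3))
E
python3 w.py .592 -.059 .19
```

```text
t 6.375 pos [0.5211 0.2848 0.1887] head 18.9 q [ 9.864e-01  1.642e-01 -6.000e-04  4.000e-04] j7 -2.04 grip 21.1 39.7 F [-0.62  0.15 -5.18]
frac [-0.295  2.322 -0.009]
```

>>> carry_out([
  [-0.02,0.15,0,0,-0.8],
  [-0.05,0.38,0,0,-0.8],
  [-0.08,0.6,0,0,-0.8],
  [-0.1,0.8,0,0,-0.8],
])

```text
clock: 6.88
position: [0.5455, 0.1651, 0.1876]
ee_rot: [0.986, 0.164, -0.002, 0.0]
ft_force: [-0.2, 0.9, -4.4]
grip_width: 0.239
grasp_force: 39.7
```

>>> carry_out([
  [-0.03,0.22,0,0,-0.8],
  [-0.06,0.45,0,0,-0.8],
  [-0.09,0.68,0,0,-0.8],
  [-0.1,0.8,0,0,-0.8],
])

```text
clock: 7.38
position: [0.5704, 0.0461, 0.1878]
ee_rot: [0.987, 0.163, -0.001, 0.0]
ft_force: [-0.5, -0.2, -5.4]
grip_width: 0.242
grasp_force: 39.7
```

>>> carry_out([
  [-0.03,0.22,0,0,-0.8],
  [-0.06,0.45,0,0,-0.8],
  [-0.09,0.62,0,0,-0.8],
  [-0.095,0.7,0,0,-0.8],
  [-0.095,0.72,0,0,-0.8],
  [-0.095,0.72,0,0,-0.8],
])

```text
clock: 8.12
position: [0.5924, -0.0568, 0.1894]
ee_rot: [0.986, 0.165, -0.0, -0.0]
ft_force: [-0.1, 0.3, -4.7]
grip_width: 0.244
grasp_force: 39.8
```

```bash
python3 w.py .592 -.059 .157; python3 - <<'E'
from m import *
for n in("side","top"):
    p=camera(n); C=cloud(p); I=p["img"].astype(int); sat=I.max(-1)-I.min(-1); o=manip.get_obs()["position"]
    near=np.hypot(C[...,0]-.592,C[...,1]+.059)<.06
    for lo,hi,nm in((.145,.17,"capflange"),(.085,.094,"ring")):
        m=near&(C[...,2]>lo)&(C[...,2]<hi)&(sat<30)&(I.mean(-1)>100)
        if m.sum()>20: print(n,nm,m.sum(),circ(C[m][:,:2]),C[m].min(0),C[m].max(0))
    y=near&(I[...,0]-I[...,2]>60)&(C[...,2]>.12); print(n,"yellow",y.sum(),C[y].mean(0),C[y].min(0),C[y].max(0))
    save(n+"_c.png",cv2.resize(p["img"][150:300,220:400],None,fx=3,fy=3,interpolation=2))
E
```

```text
t 8.125 pos [ 0.5924 -0.0568  0.1894] head 19.0 q [ 9.863e-01  1.649e-01 -1.000e-04 -4.000e-04] j7 -1.4 grip 20.8 39.8 F [-0.06  0.3  -4.7 ]
frac [-0.007  0.013  0.216]
side capflange 176 [ 0.5933024  -0.05487886  0.035882  ] [ 0.55433622 -0.09499164  0.14727931] [ 0.63318686 -0.01749484  0.15752521]
side ring 236 [ 0.59230334 -0.05545127  0.03561157] [ 0.55259741 -0.09866074  0.08566097] [ 0.64150999 -0.0402143   0.09387956]
side yellow 373 [ 0.58725576 -0.0643259   0.16188804] [ 0.56264965 -0.10126276  0.14991841] [ 0.62393606 -0.01943218  0.22143442]
top capflange 68 [ 0.59232491 -0.0547115   0.03480195] [ 0.55443709 -0.07821031  0.14631001] [ 0.57065537 -0.03425431  0.15336971]
top ring 62 [ 0.6146028  -0.04887038  0.05901203] [ 0.55380973 -0.0890044   0.08531789] [ 0.57425316 -0.04727128  0.09162541]
top yellow 146 [ 0.57396564 -0.05554667  0.15499006] [ 0.56315126 -0.07606239  0.14864817] [ 0.58551277 -0.03176691  0.16385771]
```

View pics/side_c.png

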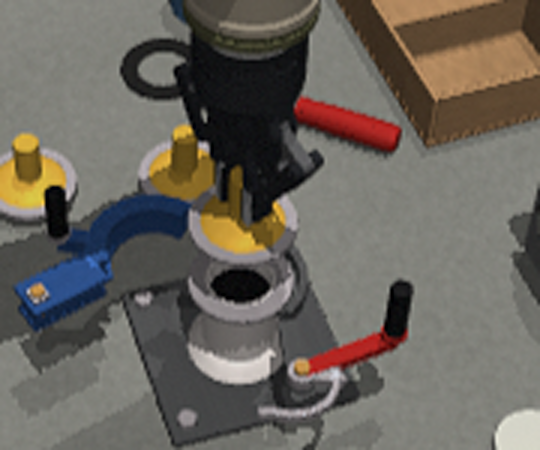

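The cap is held upright over the pipe: its flange is at crop (243,228) and the mouth at (240,285). I'm centring it and lowering.

>>> carry_out([
  [-0.009,0.015,0.08,0,-0.8],
  [-0.009,0.015,0.16,0,-0.8],
  [-0.009,0.015,0.23,0,-0.8],
  [-0.009,0.015,0.276,0,-0.8],
  [-0.009,0.015,0.276,0,-0.8],
  [-0.009,0.015,0.276,0,-0.8],
])

```text
clock: 8.98
position: [0.5922, -0.0608, 0.1485]
ee_rot: [0.986, 0.164, 0.0, 0.0]
ft_force: [-0.3, -0.5, -3.7]
grip_width: 0.242
grasp_force: 39.8
```

>>> carry_out([
  [0,0,0.012,0,-0.8],
  [0,0,0.024,0,-0.8],
  [0,0,0.036,0,-0.8],
  [0,0,0.036,0,-0.8],
])

```text
clock: 9.48
position: [0.5918, -0.0609, 0.1426]
ee_rot: [0.986, 0.164, -0.0, -0.0]
ft_force: [-0.6, -0.4, -3.9]
grip_width: 0.242
grasp_force: 39.8
```

>>> carry_out([
  [0,-0.008,0.01,0,-0.8],
  [0,-0.008,0.022,0,-0.8],
  [0,-0.008,0.034,0,-0.8],
  [0,-0.008,0.044,0,-0.8],
  [0,-0.008,0.044,0,-0.8],
])

```text
clock: 10.1
position: [0.5915, -0.0597, 0.136]
ee_rot: [0.986, 0.164, -0.0, -0.0]
ft_force: [0.3, -0.4, -5.1]
grip_width: 0.244
grasp_force: 39.8
```

>>> carry_out([
  [0,0,0.01,0,-0.8],
  [0,0,0.018,0,-0.8],
  [0,0,0.022,0,-0.8],
  [0,0,0.022,0,-0.8],
])

```text
clock: 10.6
position: [0.5916, -0.0598, 0.1333]
ee_rot: [0.986, 0.164, 0.0, 0.0]
ft_force: [-2.6, -0.7, 1.5]
grip_width: 0.251
grasp_force: 40.5
```

>>> carry_out([
  [0,0,0.006,0,-0.8],
  [0,0,0.006,0,-0.8],
  [0,0,0.006,0,-0.8],
])

```text
clock: 10.98
position: [0.5916, -0.0598, 0.1332]
ee_rot: [0.986, 0.164, 0.0, 0.0]
ft_force: [-7.3, -0.6, 10.3]
grip_width: 0.242
grasp_force: 41.4
```

It is seated: z 0.1332, as predicted. I'm releasing it and rising.

>>> carry_out([
  [0,0,-0.008,0,-0.8],
  [0,0,-0.008,0,-0.5],
  [0,0,-0.008,0,-0.2],
  [0,0,-0.008,0,0],
  [0,0,-0.008,0,0],
  [0,0,-0.1,0,0],
  [0,0,-0.3,0,0],
  [0,0,-0.5,0,0],
  [0,0,-0.5,0,0],
])

```text
clock: 12.1
position: [0.593, -0.0595, 0.2105]
ee_rot: [0.986, 0.164, 0.002, 0.001]
ft_force: [0.8, -0.0, -0.7]
grip_width: 0.501
grasp_force: 0.0
```

```bash
python3 - <<'E'
from m import *
p=camera("side"); C=cloud(p); I=p["img"].astype(int); sat=I.max(-1)-I.min(-1)
near=np.hypot(C[...,0]-.592,C[...,1]+.059)<.06
m=near&(C[...,2]>.088)&(C[...,2]<.101)&(sat<30)&(I.mean(-1)>100)
A=C[m];print("flange",len(A),circ(A[:,:2]),np.percentile(A[:,2],[5,50,95]))
m=near&(C[...,2]>.135)&(C[...,2]<.15)&(I[...,0]-I[...,2]>60);A=C[m];print("knobtop",len(A),A.mean(0))
save("seat.png",cv2.resize(p["img"][170:290,230:380],None,fx=4,fy=4,interpolation=2))
E
python3 w.py .4725 .016 .2
```

```text
flange 254 [ 0.59279732 -0.05774327  0.03656142] [0.09067394 0.09601902 0.09907527]
knobtop 79 [ 0.59138519 -0.06020121  0.14287739]
t 12.15 pos [ 0.5922 -0.0596  0.2087] head 18.9 q [9.864e-01 1.641e-01 1.300e-03 5.000e-04] j7 -1.39 grip 42.5 0.0 F [-0.48 -0.37 -0.84]
frac [-0.592 -0.736  0.058]
```

View pics/seat.png

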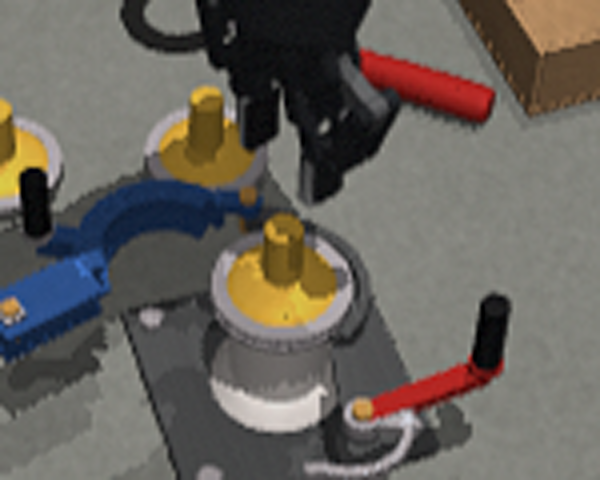

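Flush: the cap's flange lies evenly on the pipe's flange, at crop (283,290). The jaw handle is next, at crop (35,200).

>>> carry_out([
  [-0.15,-0.18,0,0.25,-0.25],
  [-0.35,-0.42,0,0.5,-0.25],
  [-0.52,-0.65,0,0.75,-0.25],
  [-0.592,-0.736,0,0.867,-0.25],
  [-0.592,-0.736,0,0.867,-0.25],
  [-0.592,-0.736,0,0.867,-0.25],
])

```text
clock: 12.9
position: [0.4723, 0.0153, 0.2068]
ee_rot: [0.998, -0.062, -0.0, 0.0]
ft_force: [1.0, -0.1, -0.4]
grip_width: 0.376
grasp_force: 0.0
```

```bash
python3 w.py .4725 .0165 .136; python3 - <<'E'
from m import *
for n in("side","top"):
    p=camera(n); C=cloud(p); I=p["img"].astype(int)
    m=(np.hypot(C[...,0]-.4725,C[...,1]-.016)<.02)&(C[...,2]>.11)&(C[...,2]<.155)&(I.max(-1)<90);A=C[m]
    if len(A): print(n,len(A),A.mean(0),A.min(0),A.max(0))
    if len(A): A=A[A[:,2]>.145]; print(len(A),A.mean(0),A.min(0),A.max(0))
E
```

```text
t 12.9 pos [0.4723 0.0153 0.2068] head -7.1 q [ 0.9981 -0.0617 -0.      0.    ] j7 -1.86 grip 31.9 0.0 F [ 0.97 -0.06 -0.4 ]
frac [ 0.001 -0.008  0.472]
side 112 [0.47201517 0.01349184 0.13462338] [0.46480794 0.00807347 0.11060743] [0.48065643 0.02426069 0.15344826]
35 [0.47276018 0.01631125 0.14959372] [0.46620223 0.00984271 0.14559507] [0.47997783 0.02426069 0.15344826]
```

>>> carry_out([
  [0,-0.008,0.12,0,-0.25],
  [0,-0.008,0.24,0,-0.25],
  [0,-0.008,0.38,0,-0.25],
  [0,-0.008,0.472,0,-0.25],
  [0,-0.008,0.472,0,-0.5],
  [0,-0.008,0.472,0,-0.5],
  [0,-0.008,0.472,0,-0.5],
], force=20)

```text
clock: 13.88
position: [0.4723, 0.0172, 0.1368]
ee_rot: [0.998, -0.062, 0.001, 0.0]
ft_force: [0.6, -1.0, 0.4]
grip_width: 0.251
grasp_force: 0.0
```

```bash
cat > arc.py <<'E'
# rows along an arc about centre (cx,cy), radius r, from now to angle list; args cx cy r th0 th1 n headoffset(deg: heading=theta+off)
import sys
from h import *
cx,cy,r,a0,a1,n,off=[float(v) for v in sys.argv[1:8]]
o=manip.get_obs();x,y,z=o["position"];q=o["ee_rot"];H=2*np.arctan2(q[1],q[0])
print("pos",np.round(o["position"],4),"head",np.degrees(H).round(1),"j7",o["joint_pos"][6].round(2),"ang",np.degrees(np.arctan2(y-cy,x-cx)).round(1),"r",np.hypot(x-cx,y-cy).round(4),"grip",round(o["grip_width"]*85,1),"F",np.round(o["ft_force"],2))
for a in np.linspace(a0,a1,int(n)+1)[1:]:
    t=np.radians(a);d=[cx+r*np.cos(t)-x,cy+r*np.sin(t)-y]
    sp=-(((a+off-np.degrees(H))+180)%360-180)/30
    print(np.round([(d[0]*np.cos(H)+d[1]*np.sin(H))/.15,(d[0]*np.sin(H)-d[1]*np.cos(H))/.15,0,sp],3).tolist())
E
python3 arc.py .594 .001 .122 173 203 6 180
```

```text
pos [0.4723 0.0172 0.1368] head -7.1 j7 -1.92 ang 172.4 r 0.1227 grip 21.3 F [ 0.56 -0.97  0.43]
[0.008, 0.079, 0.0, -0.171]
[0.017, 0.149, 0.0, -0.337]
[0.033, 0.219, 0.0, -0.504]
[0.054, 0.286, 0.0, -0.671]
[0.082, 0.352, 0.0, -0.837]
[0.115, 0.415, 0.0, -1.004]
```

>>> carry_out([
  [0.004,0.04,0,-0.08,-0.5],
  [0.008,0.079,0,-0.17,-0.5],
  [0.017,0.15,0,-0.337,-0.5],
  [0.033,0.219,0,-0.5,-0.5],
  [0.054,0.286,0,-0.67,-0.5],
  [0.082,0.352,0,-0.84,-0.5],
  [0.115,0.415,0,-1,-0.5],
  [0.115,0.415,0,-1,-0.5],
])

```text
clock: 14.88
position: [0.4817, -0.0474, 0.1366]
ee_rot: [0.98, 0.197, 0.0, 0.0]
ft_force: [-0.2, 0.8, 1.2]
grip_width: 0.249
grasp_force: 0.0
```

```bash
python3 arc.py .594 .001 .122 203 232 6 180
```

```text
pos [ 0.4817 -0.0474  0.1366] head 22.8 j7 -1.28 ang -156.7 r 0.1223 grip 21.1 F [-0.23  0.79  1.18]
[0.005, 0.064, 0.0, -0.168]
[0.014, 0.132, 0.0, -0.33]
[0.029, 0.199, 0.0, -0.491]
[0.049, 0.265, 0.0, -0.652]
[0.075, 0.328, 0.0, -0.813]
[0.106, 0.389, 0.0, -0.974]
```

>>> carry_out([
  [0.005,0.064,0,-0.168,-0.5],
  [0.014,0.132,0,-0.33,-0.5],
  [0.029,0.199,0,-0.49,-0.5],
  [0.049,0.265,0,-0.65,-0.5],
  [0.075,0.328,0,-0.81,-0.5],
  [0.106,0.389,0,-0.97,-0.5],
  [0.106,0.389,0,-0.97,-0.5],
])

```text
clock: 15.75
position: [0.5189, -0.0942, 0.1363]
ee_rot: [0.899, 0.437, 0.0, 0.0]
ft_force: [-0.4, -0.0, -0.1]
grip_width: 0.252
grasp_force: 0.0
```

```bash
python3 arc.py .594 .001 .122 232 250 9 180
```

```text
pos [ 0.5189 -0.0942  0.1363] head 51.8 j7 -0.75 ang -128.3 r 0.1213 grip 21.5 F [-0.39 -0.01 -0.06]
[-0.004, 0.032, 0.0, -0.072]
[-0.003, 0.06, 0.0, -0.139]
[-0.0, 0.089, 0.0, -0.205]
[0.003, 0.117, 0.0, -0.272]
[0.008, 0.145, 0.0, -0.339]
[0.013, 0.173, 0.0, -0.405]
[0.02, 0.2, 0.0, -0.472]
[0.027, 0.228, 0.0, -0.539]
[0.036, 0.255, 0.0, -0.605]
```

>>> carry_out([
  [-0.003,0.032,0,-0.07,-0.5],
  [-0.003,0.06,0,-0.14,-0.5],
  [0,0.089,0,-0.2,-0.5],
  [0.003,0.117,0,-0.27,-0.5],
  [0.008,0.145,0,-0.34,-0.5],
  [0.008,0.145,0,-0.34,-0.5],
])

```text
clock: 16.5
position: [0.5368, -0.107, 0.1361]
ee_rot: [0.856, 0.517, 0.0, 0.0]
ft_force: [-0.1, -0.0, 0.3]
grip_width: 0.248
grasp_force: 0.0
```

>>> carry_out([
  [0.001,0.014,0,-0.03,-0.5],
  [0.003,0.028,0,-0.06,-0.5],
  [0.003,0.028,0,-0.06,-0.5],
])

```text
clock: 16.88
position: [0.5406, -0.1084, 0.1361]
ee_rot: [0.848, 0.53, 0.0, 0.0]
ft_force: [0.4, 0.3, 0.9]
grip_width: 0.25
grasp_force: 0.0
```

>>> carry_out([
  [0.001,0.014,0,-0.03,-0.5],
  [0.003,0.028,0,-0.06,-0.5],
  [0.003,0.028,0,-0.06,-0.5],
])

```text
clock: 17.25
position: [0.5426, -0.1079, 0.1352]
ee_rot: [0.839, 0.544, -0.002, -0.002]
ft_force: [-8.1, 6.1, 1.6]
grip_width: 0.247
grasp_force: 5.8
```

The jaw is shut: it met a firm stop at the expected angle with about 10 N. I'm backing off, opening and going to the lever.

>>> carry_out([
  [0,-0.025,0,0,-0.4],
  [0,-0.025,0,0,-0.25],
  [0,-0.025,0,0,-0.2],
  [0,-0.025,-0.1,0,-0.2],
  [0,-0.025,-0.3,-0.2,-0.2],
  [0,-0.025,-0.5,-0.5,-0.2],
  [0,-0.025,-0.5,-0.8,-0.2],
  [0,-0.025,-0.5,-1,-0.2],
  [0,-0.025,-0.5,-1,-0.2],
])

```text
clock: 18.38
position: [0.5413, -0.1083, 0.2121]
ee_rot: [0.671, 0.742, 0.0, 0.0]
ft_force: [-0.5, -0.7, 0.2]
grip_width: 0.398
grasp_force: 0.0
```

```bash
python3 w.py .677 -.149 .21;  python3 - <<'E'
from m import *
for n in("side","top"):
    p=camera(n); C=cloud(p); I=p["img"].astype(int)
    m=(np.hypot(C[...,0]-.675,C[...,1]+.15)<.025)&(C[...,2]>.10)&(C[...,2]<.158)&(I.max(-1)<95);A=C[m]
    print(n,len(A))
    if len(A): print(A.mean(0),A.min(0),A.max(0)); A=A[A[:,2]>.143]; print(len(A),A.mean(0) if len(A) else 0,A.min(0),A.max(0))
    m=(np.hypot(C[...,0]-.539,C[...,1]+.108)<.025)&(C[...,2]>.143)&(C[...,2]<.158)&(I.max(-1)<95);A=C[m]
    if len(A): print("jawpost",len(A),A.mean(0),A.min(0),A.max(0))
    save(n+"_l.png",cv2.resize(p["img"][160:300,240:400],None,fx=3,fy=3,interpolation=2))
E
```

```text
t 18.375 pos [ 0.5413 -0.1083  0.2121] head 95.7 q [6.708e-01 7.416e-01 2.000e-04 5.000e-04] j7 0.03 grip 33.8 0.0 F [-0.47 -0.69  0.22]
frac [-0.36   0.873  0.014]
side 141
[ 0.67412881 -0.15150084  0.13139026] [ 0.66637228 -0.15695748  0.10130736] [ 0.68440882 -0.13956612  0.15278841]
49 [ 0.67559994 -0.14978774  0.14898094] [ 0.66781575 -0.15662645  0.14327137] [ 0.68300156 -0.13956612  0.15278841]
jawpost 43 [ 0.53856977 -0.10837042  0.14906439] [ 0.5315859  -0.11615991  0.1435723 ] [ 0.54604012 -0.09988665  0.15232556]
top 0
jawpost 25 [ 0.53984248 -0.10538221  0.1482087 ] [ 0.53243504 -0.11020376  0.14347353] [ 0.54585872 -0.10106292  0.1506322 ]
```

View pics/side_l.png

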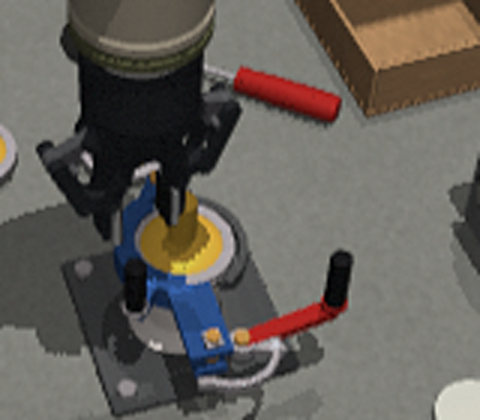

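Jaw shut around the flanges (crop 180,290); its handle is at (0.539,-0.108). The lever post is at crop (340,275), about (0.676,-0.148).

>>> carry_out([
  [-0.07,0.17,0,-0.25,-0.2],
  [-0.16,0.4,0,-0.55,-0.2],
  [-0.26,0.64,0,-0.85,-0.2],
  [-0.34,0.83,0,-1,-0.2],
  [-0.36,0.87,0,-1,-0.2],
])

```text
clock: 19.1
position: [0.6773, -0.1491, 0.2103]
ee_rot: [0.457, 0.89, 0.0, -0.001]
ft_force: [-0.3, 0.0, -0.3]
grip_width: 0.398
grasp_force: 0.0
```

>>> carry_out([
  [0,0,0,-0.33,-0.2],
  [0,0,0,-0.67,-0.2],
  [0,0,0,-1,-0.2],
])

```text
clock: 19.48
position: [0.6759, -0.1485, 0.2115]
ee_rot: [0.208, 0.978, -0.0, -0.0]
ft_force: [-0.9, -0.1, 0.5]
grip_width: 0.398
grasp_force: 0.0
```

>>> carry_out([
  [0,0,0,-0.33,-0.2],
  [0,0,0,-0.67,-0.2],
  [0,0,0,-1,-0.2],
  [0,0,0,-1,-0.2],
  [0,0,0,-1,-0.2],
])

```text
clock: 20.1
position: [0.6761, -0.1487, 0.2114]
ee_rot: [-0.048, 0.999, -0.0, 0.0]
ft_force: [0.1, 0.5, 0.0]
grip_width: 0.404
grasp_force: 0.0
```

```bash
python3 w.py .6765 -.1483 .136
```

```text
t 20.1 pos [ 0.6761 -0.1487  0.2114] head 185.5 q [-4.820e-02  9.988e-01 -1.000e-04  0.000e+00] j7 1.47 grip 34.4 0.0 F [0.05 0.51 0.01]
frac [-0.003  0.002  0.502]
```

>>> carry_out([
  [0,0,0.12,0,-0.2],
  [0,0,0.24,0,-0.2],
  [0,0,0.38,0,-0.2],
  [0,0,0.5,0,-0.2],
  [0,0,0.5,0,-0.45],
  [0,0,0.5,0,-0.45],
  [0,0,0.5,0,-0.45],
], force=20)

```text
clock: 20.98
position: [0.6767, -0.1487, 0.1371]
ee_rot: [-0.05, 0.999, -0.0, 0.001]
ft_force: [-0.5, -0.8, -0.6]
grip_width: 0.273
grasp_force: 0.0
```

```bash
python3 arc.py .6027 -.1555 .0745 5 -25 5 180
```

```text
pos [ 0.6767 -0.1487  0.1371] head 185.8 j7 1.45 ang 5.2 r 0.0744 grip 23.2 F [-0.48 -0.78 -0.63]
[0.002, -0.054, 0.0, 0.226]
[0.011, -0.105, 0.0, 0.426]
[0.025, -0.155, 0.0, 0.626]
[0.045, -0.203, 0.0, 0.826]
[0.069, -0.249, 0.0, 1.026]
```

>>> carry_out([
  [0,-0.027,0,0.11,-0.45],
  [0.002,-0.054,0,0.226,-0.45],
  [0.011,-0.105,0,0.426,-0.45],
  [0.025,-0.155,0,0.626,-0.45],
  [0.045,-0.203,0,0.826,-0.45],
  [0.069,-0.249,0,1,-0.45],
  [0.069,-0.249,0,1,-0.45],
])

```text
clock: 21.85
position: [0.67, -0.1875, 0.1369]
ee_rot: [0.21, 0.978, -0.0, 0.001]
ft_force: [0.1, 0.3, 0.2]
grip_width: 0.278
grasp_force: 0.0
```

```bash
cat > f.py <<'E'
from h import *
# world force -> push along clockwise tangent & radial, at the TCP
import sys,time
o=manip.get_obs();x,y,z=o["position"];cx,cy=.6027,-.1555
r=np.array([x-cx,y-cy]);a=np.arctan2(r[1],r[0]);t=np.array([np.sin(a),-np.cos(a)])
F=o["ft_force"][:2];print("clk",o["clock"],"ang",np.degrees(a).round(1),"push",(-F@t).round(2),"rad",(F@(r/np.hypot(*r))).round(2))
E
python3 f.py; python3 arc.py .6027 -.1555 .0745 -25 -53 7 180
```

```text
clk 21.85 ang -25.5 push 0.3 rad 0.0
pos [ 0.67   -0.1875  0.1369] head 155.8 j7 1.02 ang -25.5 r 0.0745 grip 23.7 F [0.13 0.27 0.16]
[0.002, -0.031, 0.0, 0.159]
[0.006, -0.065, 0.0, 0.292]
[0.012, -0.099, 0.0, 0.426]
[0.021, -0.133, 0.0, 0.559]
[0.032, -0.165, 0.0, 0.692]
[0.046, -0.197, 0.0, 0.826]
[0.061, -0.228, 0.0, 0.959]
```

>>> carry_out([
  [0.002,-0.031,0,0.16,-0.45],
  [0.006,-0.065,0,0.29,-0.45],
  [0.012,-0.099,0,0.43,-0.45],
  [0.012,-0.099,0,0.43,-0.45],
])

```text
clock: 22.35
position: [0.6622, -0.1997, 0.1366]
ee_rot: [0.317, 0.948, -0.0, 0.0]
ft_force: [0.2, -0.6, 0.9]
grip_width: 0.278
grasp_force: 0.0
```

```bash
python3 f.py; python3 arc.py .6027 -.1555 .0745 -37 -49 3 180
```

```text
clk 22.35 ang -36.6 push -0.37 rad 0.49
pos [ 0.6622 -0.1997  0.1366] head 143.0 j7 0.83 ang -36.6 r 0.0741 grip 23.6 F [ 0.17 -0.59  0.87]
[-0.001, -0.038, 0.0, 0.134]
[0.002, -0.072, 0.0, 0.267]
[0.008, -0.107, 0.0, 0.401]
```

>>> carry_out([
  [0.001,-0.036,0,0.133,-0.45],
  [0.003,-0.071,0,0.267,-0.45],
  [0.009,-0.106,0,0.4,-0.45],
  [0.009,-0.106,0,0.4,-0.45],
])

```text
clock: 22.85
position: [0.6514, -0.2116, 0.1364]
ee_rot: [0.414, 0.91, -0.0, 0.0]
ft_force: [-0.3, -1.0, -0.1]
grip_width: 0.272
grasp_force: 0.0
```

```bash
python3 f.py; python3 arc.py .6027 -.1555 .0745 -49 -61 3 180
```

```text
clk 22.85 ang -49.0 push -0.93 rad 0.54
pos [ 0.6514 -0.2116  0.1364] head 131.0 j7 0.65 ang -49.0 r 0.0743 grip 23.1 F [-0.35 -1.01 -0.12]
[-0.0, -0.034, 0.0, 0.135]
[0.003, -0.069, 0.0, 0.268]
[0.009, -0.103, 0.0, 0.402]
```

>>> carry_out([
  [0.001,-0.034,0,0.135,-0.45],
  [0.003,-0.069,0,0.268,-0.45],
  [0.009,-0.103,0,0.4,-0.45],
  [0.009,-0.103,0,0.4,-0.45],
])

```text
clock: 23.35
position: [0.6388, -0.2207, 0.1362]
ee_rot: [0.507, 0.862, -0.0, 0.0]
ft_force: [-0.3, -0.2, 0.0]
grip_width: 0.276
grasp_force: 0.0
```

```bash
python3 f.py; python3 - <<'E'
from m import *
for n in("side","top"):
    p=camera(n); C=cloud(p); I=p["img"].astype(int)
    m=(np.hypot(C[...,0]-.6027,C[...,1]+.1555)<.08)&(I[...,0]-I[...,2]>80)&(I[...,0]-I[...,1]>70)&(C[...,2]>.06);A=C[m]
    if len(A): print(n,len(A),A.mean(0),np.degrees(np.arctan2(A[:,1].mean()+.1555,A[:,0].mean()-.6027)))
print([np.round(manip.get_obs()["ft_force"],2) for _ in range(2)])
E
python3 arc.py .6027 -.1555 .0745 -61 -73 3 180
```

```text
clk 23.35 ang -61.0 push -0.39 rad 0.06
side 28 [ 0.61087435 -0.16913925  0.09599825] -59.064669799873755
top 37 [ 0.62059337 -0.18428719  0.09394881] -58.13599014165612
[array([-0.58, -0.29, -0.55]), array([-0.58, -0.29, -0.55])]
pos [ 0.6389 -0.2206  0.1361] head 119.1 j7 0.48 ang -60.9 r 0.0744 grip 23.6 F [-0.58 -0.29 -0.55]
[0.001, -0.035, 0.0, 0.136]
[0.004, -0.07, 0.0, 0.27]
[0.011, -0.104, 0.0, 0.403]
```

Lever follows. Continuing.

>>> carry_out([
  [0.001,-0.034,0,0.135,-0.45],
  [0.003,-0.069,0,0.268,-0.45],
  [0.01,-0.103,0,0.4,-0.45],
  [0.01,-0.103,0,0.4,-0.45],
])

```text
clock: 23.95
position: [0.6245, -0.2269, 0.1362]
ee_rot: [0.595, 0.804, -0.0, -0.0]
ft_force: [-0.4, 0.7, -1.2]
grip_width: 0.273
grasp_force: 0.0
```

```bash
python3 f.py; python3 arc.py .6027 -.1555 .0745 -73 -85 3 180
```

```text
clk 23.95 ang -73.0 push -0.14 rad -0.81
pos [ 0.6245 -0.2269  0.1362] head 107.0 j7 0.3 ang -73.0 r 0.0747 grip 23.2 F [-0.37  0.74 -1.22]
[0.002, -0.034, 0.0, 0.134]
[0.006, -0.069, 0.0, 0.267]
[0.012, -0.103, 0.0, 0.4]
```

>>> carry_out([
  [0.002,-0.034,0,0.134,-0.45],
  [0.006,-0.069,0,0.267,-0.45],
  [0.012,-0.103,0,0.4,-0.45],
  [0.012,-0.103,0,0.4,-0.45],
])

```text
clock: 24.45
position: [0.6092, -0.2297, 0.1362]
ee_rot: [0.675, 0.738, -0.0, 0.0]
ft_force: [-0.5, 0.2, 0.1]
grip_width: 0.274
grasp_force: 0.0
```

```bash
python3 f.py; python3 arc.py .6027 -.1555 .0745 -85 -97 3 180
```

```text
clk 24.45 ang -85.0 push -0.47 rad -0.23
pos [ 0.6092 -0.2297  0.1362] head 95.0 j7 0.11 ang -85.0 r 0.0745 grip 23.3 F [-0.49  0.18  0.15]
[0.001, -0.035, 0.0, 0.135]
[0.005, -0.069, 0.0, 0.268]
[0.011, -0.103, 0.0, 0.402]
```

>>> carry_out([
  [0.001,-0.034,0,0.135,-0.45],
  [0.005,-0.069,0,0.268,-0.45],
  [0.011,-0.103,0,0.4,-0.45],
  [0.011,-0.103,0,0.4,-0.45],
])

```text
clock: 24.95
position: [0.5937, -0.2293, 0.1362]
ee_rot: [0.749, 0.663, -0.0, 0.0]
ft_force: [0.1, -0.4, 0.0]
grip_width: 0.271
grasp_force: 0.0
```

```bash
python3 f.py; python3 arc.py .6027 -.1555 .0745 -97 -109 3 180
```

```text
clk 24.95 ang -96.9 push 0.13 rad 0.43
pos [ 0.5937 -0.2293  0.1362] head 83.1 j7 -0.07 ang -96.9 r 0.0743 grip 23.1 F [ 0.08 -0.44  0.04]
[0.0, -0.035, 0.0, 0.136]
[0.004, -0.07, 0.0, 0.269]
[0.01, -0.104, 0.0, 0.402]
```

>>> carry_out([
  [0.001,-0.035,0,0.135,-0.45],
  [0.004,-0.07,0,0.268,-0.45],
  [0.01,-0.104,0,0.4,-0.45],
  [0.01,-0.104,0,0.4,-0.45],
])

```text
clock: 25.45
position: [0.5785, -0.2258, 0.1362]
ee_rot: [0.814, 0.581, -0.0, 0.0]
ft_force: [1.0, -0.4, 0.1]
grip_width: 0.274
grasp_force: 0.0
```

```bash
python3 f.py; python3 arc.py .6027 -.1555 .0745 -109 -121 3 180;  python3 - <<'E'
from m import *
for n in("side","top"):
    p=camera(n); C=cloud(p); I=p["img"].astype(int)
    m=(np.hypot(C[...,0]-.6027,C[...,1]+.1555)<.08)&(I[...,0]-I[...,2]>80)&(I[...,0]-I[...,1]>70)&(C[...,2]>.06);A=C[m]
    if len(A): print(n,len(A),A.mean(0),np.degrees(np.arctan2(A[:,1].mean()+.1555,A[:,0].mean()-.6027)))
    save(n+"_x.png",cv2.resize(p["img"][160:300,240:400],None,fx=3,fy=3,interpolation=2))
E
python3 f.py
```

```text
clk 25.45 ang -109.0 push 1.09 rad 0.05
pos [ 0.5785 -0.2258  0.1362] head 71.1 j7 -0.26 ang -109.0 r 0.0744 grip 23.3 F [ 1.01 -0.4   0.07]
[0.0, -0.035, 0.0, 0.136]
[0.004, -0.069, 0.0, 0.27]
[0.01, -0.103, 0.0, 0.403]
side 29 [ 0.59020298 -0.19027293  0.09625886] -109.76789495534861
top 25 [ 0.59196774 -0.19316039  0.09349635] -105.90620871192495
clk 25.55 ang -108.9 push 0.22 rad -0.62
```

View pics/side_x.png

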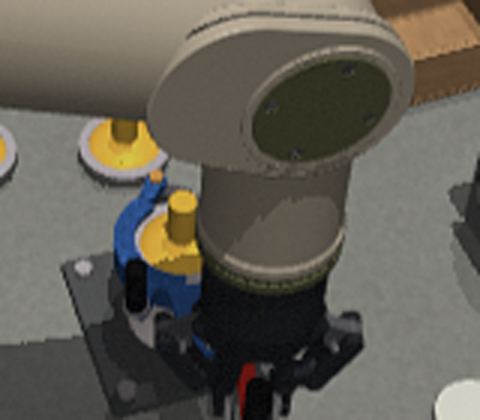

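The lever lies at about -107° and follows, with no tension yet; the jaw handle at crop (135,285) is clear of the gripper. I'm continuing in smaller steps.

>>> carry_out([
  [0.001,-0.035,0,0.135,-0.45],
  [0.004,-0.07,0,0.268,-0.45],
  [0.004,-0.07,0,0.268,-0.45],
  [0.004,-0.07,0,0.268,-0.45],
])

```text
clock: 26.05
position: [0.569, -0.2219, 0.1362]
ee_rot: [0.853, 0.522, 0.0, 0.0]
ft_force: [2.3, -0.6, -1.1]
grip_width: 0.273
grasp_force: 1.2
```

```bash
python3 f.py; python3 arc.py .6027 -.1555 .0745 -117 -125 2 180
```

```text
clk 26.05 ang -116.9 push 2.33 rad -0.48
pos [ 0.569  -0.2219  0.1362] head 63.0 j7 -0.39 ang -116.9 r 0.0745 grip 23.2 F [ 2.29 -0.63 -1.08]
[0.001, -0.035, 0.0, 0.133]
[0.005, -0.07, 0.0, 0.267]
```

>>> carry_out([
  [0.001,-0.017,0,0.067,-0.45],
  [0.001,-0.035,0,0.133,-0.45],
  [0.001,-0.035,0,0.133,-0.45],
  [0.001,-0.035,0,0.133,-0.45],
])

```text
clock: 26.55
position: [0.5646, -0.2195, 0.1362]
ee_rot: [0.871, 0.491, 0.0, 0.0]
ft_force: [4.6, -1.4, -3.7]
grip_width: 0.278
grasp_force: 2.7
```

```bash
python3 f.py; python3 - <<'E'
from h import *
for _ in range(3):
    camera("side");print(np.round(manip.get_obs()["ft_force"],2),np.round(manip.get_obs()["torque"],2))
E
python3 arc.py .6027 -.1555 .0745 -121 -125 1 180
```

```text
clk 26.55 ang -120.8 push 4.7 rad -1.15
[ 5.2  -0.85 -3.95] [-0.32 -1.04  0.02]
[ 6.52 -1.95 -4.1 ] [-0.34 -0.98 -0.01]
[ 5.19 -2.44 -3.42] [-0.31 -0.92  0.02]
pos [ 0.5646 -0.2195  0.1362] head 58.9 j7 -0.46 ang -120.7 r 0.0745 grip 23.5 F [ 5.19 -2.44 -3.42]
[0.001, -0.037, 0.0, 0.129]
```

>>> carry_out([
  [0.001,-0.018,0,0.067,-0.45],
  [0.001,-0.036,0,0.13,-0.45],
  [0.001,-0.036,0,0.13,-0.45],
  [0.001,-0.036,0,0.13,-0.45],
])

```text
clock: 27.2
position: [0.5603, -0.2169, 0.1362]
ee_rot: [0.887, 0.461, 0.001, 0.001]
ft_force: [7.0, -2.2, -5.8]
grip_width: 0.273
grasp_force: 3.6
```

```bash
cat > avg.py <<'E'
from h import *
L=[]
for _ in range(8):
    camera("side");o=manip.get_obs();L.append(o["ft_force"])
x,y,z=o["position"];a=np.arctan2(y+.1555,x-.6027);t=np.array([np.sin(a),-np.cos(a)]);r=np.array([np.cos(a),np.sin(a)]);F=np.mean(L,0)
print("clk",o["clock"],"ang",np.degrees(a).round(1),"push",(-F[:2]@t).round(2),"rad",(F[:2]@r).round(2),"z",F[2].round(2),"std",np.std(L,0).round(2))
E
python3 avg.py; python3 arc.py .6027 -.1555 .0745 -125 -128 1 180
```

```text
clk 27.6 ang -124.7 push 7.29 rad -1.47 z -5.09 std [0.36 0.85 0.55]
pos [ 0.5603 -0.2169  0.1362] head 55.0 j7 -0.52 ang -124.7 r 0.0746 grip 23.7 F [ 6.68 -2.98 -5.71]
[0.001, -0.029, 0.0, 0.099]
```

>>> carry_out([
  [0.001,-0.018,0,0.067,-0.45],
  [0.001,-0.037,0,0.13,-0.45],
  [0.001,-0.037,0,0.13,-0.45],
  [0.001,-0.037,0,0.13,-0.45],
])

```text
clock: 28.1
position: [0.5559, -0.2137, 0.1362]
ee_rot: [0.902, 0.431, 0.001, 0.001]
ft_force: [8.1, -4.0, -7.0]
grip_width: 0.274
grasp_force: 4.2
```

```bash
python3 avg.py; python3 arc.py .6027 -.1555 .0745 -129 -132 1 180
```

```text
clk 28.5 ang -128.8 push 8.21 rad -2.32 z -5.88 std [0.38 0.51 0.66]
pos [ 0.5559 -0.2137  0.1362] head 51.1 j7 -0.59 ang -128.8 r 0.0747 grip 23.3 F [ 8.46 -3.89 -6.15]
[0.002, -0.028, 0.0, 0.102]
```

>>> carry_out([
  [0.001,-0.018,0,0.067,-0.45],
  [0.001,-0.037,0,0.13,-0.45],
  [0.001,-0.037,0,0.13,-0.45],
  [0.001,-0.037,0,0.13,-0.45],
])

```text
clock: 29.0
position: [0.5517, -0.2102, 0.1362]
ee_rot: [0.917, 0.4, 0.001, 0.001]
ft_force: [7.7, -3.5, -6.4]
grip_width: 0.277
grasp_force: 4.0
```

```bash
python3 avg.py; python3 - <<'E'
from h import *
o=manip.get_obs();print(np.round(o["torque"],2),np.round(o["ft_force"],2),o["grasp_force"])
p=camera("top");save("l4.png",cv2.resize(p["img"][170:270,300:430],None,fx=5,fy=5,interpolation=2))
E
python3 arc.py .6027 -.1555 .0745 -133 -136 1 180
```

```text
clk 29.4 ang -133.0 push 7.96 rad -2.29 z -5.45 std [0.4  0.36 0.47]
[-0.65 -1.48  0.03] [ 7.84 -4.06 -5.58] 4.020207077264786
pos [ 0.5517 -0.2102  0.1362] head 47.2 j7 -0.65 ang -133.0 r 0.0748 grip 23.5 F [ 7.64 -4.31 -5.49]
[0.003, -0.026, 0.0, 0.105]
```

```bash
python3 - <<'E'
from m import *
T=[]
for n,a,b in(("side",190,250),("top",150,300)):
    p=camera(n); C=cloud(p); I=p["img"].astype(int)
    m=(np.hypot(C[...,0]-.6027,C[...,1]+.1555)<.085)&(I[...,0]-I[...,2]>70)&(I[...,0]-I[...,1]>60)&(C[...,2]>.06);A=C[m]
    if len(A): print(n,len(A),A.mean(0),np.degrees(np.arctan2(A[:,1].mean()+.1555,A[:,0].mean()-.6027)),A.min(0),A.max(0))
    m=(np.hypot(C[...,0]-.539,C[...,1]+.108)<.025)&(C[...,2]>.12)&(C[...,2]<.158)&(I.max(-1)<95);A=C[m]
    if len(A): print("jawpost",len(A),A.mean(0),A.min(0),A.max(0))
    m=(np.hypot(C[...,0]-.54,C[...,1]+.216)<.05)&(C[...,2]>.1)&(C[...,2]<.158);A=C[m];print("nearpost",len(A))
    T.append(cv2.resize(p["img"][a:a+100,b:b+120],None,fx=3.3,fy=3.3,interpolation=2))
save("l5.png",np.hstack(T))
E
```

```text
side 10 [ 0.54907267 -0.21720594  0.09996663] -130.99321851897452 [ 0.54506134 -0.22091768  0.09692057] [ 0.55363347 -0.21099322  0.10269233]
jawpost 46 [ 0.53939352 -0.10936118  0.14843715] [ 0.53177261 -0.11668931  0.13792838] [ 0.54532376 -0.09886939  0.15304632]
nearpost 309
top 64 [ 0.57738127 -0.18473084  0.09386336] -130.89796016363795 [ 0.55980602 -0.20111199  0.0899413 ] [ 0.59947571 -0.16144813  0.09974994]
jawpost 55 [ 0.53836718 -0.10682501  0.14282166] [ 0.53166353 -0.11581803  0.12012999] [ 0.54611341 -0.10048132  0.15085803]
nearpost 4
```

View pics/l5.png

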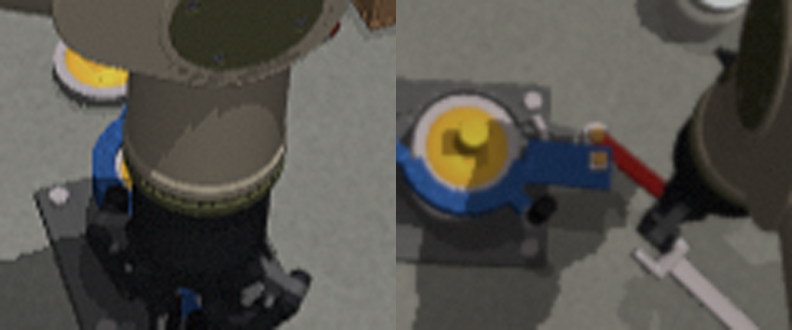

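The top crop shows the lever at (630,165), about -131°, with the jaw still shut and its pin at (598,160). The force reads flat when stationary, so I'll read it during motion in small steps.

>>> carry_out([
  [0,-0.009,0,0.033,-0.45],
])

```text
clock: 29.68
position: [0.5509, -0.2095, 0.1362]
ee_rot: [0.92, 0.392, 0.001, 0.001]
ft_force: [10.1, -4.9, -8.3]
grip_width: 0.277
grasp_force: 5.2
```

>>> carry_out([
  [0,-0.009,0,0.033,-0.45],
])

```text
clock: 29.8
position: [0.5501, -0.2088, 0.1362]
ee_rot: [0.923, 0.384, 0.001, 0.001]
ft_force: [12.0, -6.4, -8.9]
grip_width: 0.278
grasp_force: 6.2
```

>>> carry_out([
  [0,-0.009,0,0.033,-0.45],
])

```text
clock: 29.92
position: [0.5494, -0.208, 0.1362]
ee_rot: [0.927, 0.376, 0.001, 0.001]
ft_force: [12.2, -6.2, -8.3]
grip_width: 0.275
grasp_force: 6.3
```

```bash
python3 f.py; python3 avg.py; python3 arc.py .6027 -.1555 .0745 -136 -138 1 180
```

```text
clk 29.925 ang -135.4 push 12.95 rad -4.34
clk 30.325 ang -135.6 push 11.49 rad -3.85 z -8.18 std [0.31 0.45 0.56]
pos [ 0.5492 -0.2079  0.1362] head 44.2 j7 -0.7 ang -135.6 r 0.0749 grip 23.4 F [10.53 -5.16 -8.83]
[0.003, -0.021, 0.0, 0.072]
```

```bash
python3 avg.py; python3 avg.py
```

```text
clk 30.725 ang -135.6 push 11.26 rad -3.72 z -8.4 std [0.13 0.4  0.24]
clk 31.125 ang -135.6 push 11.24 rad -3.73 z -7.92 std [0.45 0.36 0.29]
```

The push holds steady at about 11.3 N (about 13 N while moving, including drag), which is hand-tight. I'm backing off and withdrawing.

>>> carry_out([
  [0,0.01,0,0,-0.45],
  [0,0.022,0,0,-0.45],
  [0,0.022,0,0,-0.3],
  [0,0.022,0,0,-0.25],
  [0,0.022,-0.05,0,-0.25],
  [0,0.022,-0.15,0,-0.25],
  [0,0.022,-0.35,0,-0.25],
  [0,0.022,-0.6,0,-0.25],
  [0,0.022,-0.8,0,-0.25],
  [0,0.022,-0.8,0,-0.25],
])

```text
clock: 32.38
position: [0.5515, -0.2092, 0.2599]
ee_rot: [0.927, 0.376, 0.002, 0.002]
ft_force: [0.3, -0.9, -0.9]
grip_width: 0.377
grasp_force: 0.0
```

>>> carry_out([
  [-0.2,-0.2,0,0,-0.25],
  [-0.5,-0.5,0,0,-0.25],
  [-0.8,-0.6,0,0,-0.25],
  [-0.8,-0.6,0,0,-0.25],
])

```text
clock: 32.88
position: [0.3984, -0.2301, 0.2563]
ee_rot: [0.928, 0.374, -0.001, 0.001]
ft_force: [0.4, 0.1, -0.1]
grip_width: 0.371
grasp_force: 0.0
```

```bash
python3 - <<'E'
from m import *
print(manip.get_obs()["position"],manip.get_obs()["ft_force"])
T=[]
for n,a,b in(("side",190,250),("top",150,270)):
    p=camera(n); C=cloud(p); I=p["img"].astype(int)
    m=(np.hypot(C[...,0]-.6027,C[...,1]+.1555)<.085)&(I[...,0]-I[...,2]>70)&(I[...,0]-I[...,1]>60)&(C[...,2]>.06);A=C[m]
    if len(A): print(n,len(A),"lever",np.degrees(np.arctan2(A[:,1].mean()+.1555,A[:,0].mean()-.6027)))
    m=(np.hypot(C[...,0]-.539,C[...,1]+.108)<.025)&(C[...,2]>.143)&(C[...,2]<.158)&(I.max(-1)<95);A=C[m]
    if len(A): print("jawpost",len(A),A.mean(0))
    c=(.6027+.075*np.cos(np.radians(-133)),-.1555+.075*np.sin(np.radians(-133)))
    m=(np.hypot(C[...,0]-c[0],C[...,1]-c[1])<.025)&(C[...,2]>.143)&(C[...,2]<.158)&(I.max(-1)<95);A=C[m]
    if len(A): print("leverpost",len(A),A.mean(0),np.degrees(np.arctan2(A[:,1].mean()+.1555,A[:,0].mean()-.6027)))
    T.append(cv2.resize(p["img"][a:a+110,b:b+120],None,fx=3.3,fy=3.3,interpolation=2))
save("end.png",np.hstack(T))
E
```

```text
[ 0.39839044 -0.23014084  0.25628877] [ 0.44556934  0.09538406 -0.07227368]
side 116 lever -128.1503433874929
jawpost 48 [ 0.53853209 -0.10922663  0.14839702]
leverpost 56 [ 0.55328635 -0.21436145  0.14873293] -130.01315217377996
top 120 lever -129.37299098391253
jawpost 39 [ 0.53930917 -0.10791279  0.1482891 ]
leverpost 41 [ 0.5543562  -0.21258979  0.14778964] -130.25802423709004
```

View pics/end.png

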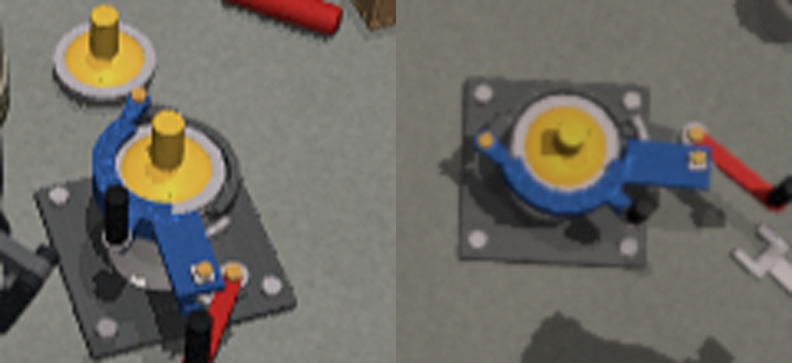

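Cap seated, jaw shut (handle unmoved), lever hooked. I'll check like for like whether the lever sprang back when released.

```bash
python3 - <<'E'
from h import *
old=cv2.resize(cv2.imread("pics/l5.png")[:, 396:,::-1],(120,100),interpolation=cv2.INTER_AREA)
new=cv2.resize(camera("top")["img"][150:250,300:420],None,fx=3.3,fy=3.3,interpolation=2);new=cv2.resize(new,(120,100),interpolation=cv2.INTER_AREA)
def m(I): I=I.astype(int);return (I[...,0]-I[...,2]>70)&(I[...,0]-I[...,1]>60)
A,B=m(old),m(new)
for nm,M in(("old",A),("new",B)):
    v,u=np.nonzero(M);print(nm,len(u),u.min(),u.max(),v.min(),v.max())
    for lo,hi in((64,68),(68,72),(72,76),(76,80)):
        k=(u>=lo)&(u<hi);print("  cols",lo,hi,k.sum(),v[k].mean().round(2) if k.any() else None)
E
```

```text
old 59 63 79 42 57
  cols 64 68 5 45.6
  cols 68 72 19 48.68
  cols 72 76 17 51.94
  cols 76 80 17 54.82
new 119 62 83 40 58
  cols 64 68 18 44.78
  cols 68 72 28 48.5
  cols 72 76 28 51.5
  cols 76 80 26 54.46
```

```bash
python3 w.py .5525 -.2105 .137
```

```text
t 33.025 pos [ 0.4019 -0.2278  0.2563] head 44.2 q [9.265e-01 3.764e-01 2.000e-04 1.000e-04] j7 -0.37 grip 32.3 0.0 F [0.15 0.35 0.99]
frac [0.8   0.617 0.796]
```

>>> carry_out([
  [0.3,0.23,0,0,-0.25],
  [0.6,0.45,0,0,-0.25],
  [0.8,0.627,0,0,-0.25],
  [0.8,0.627,0.15,0,-0.25],
  [0.8,0.627,0.3,0,-0.25],
  [0.8,0.627,0.5,0,-0.25],
  [0.8,0.627,0.7,0,-0.25],
  [0.8,0.627,0.796,0,-0.25],
  [0.8,0.627,0.796,0,-0.45],
  [0.8,0.627,0.796,0,-0.45],
])

```text
clock: 34.28
position: [0.5539, -0.2119, 0.1379]
ee_rot: [0.927, 0.376, 0.001, 0.0]
ft_force: [-0.2, -0.2, -0.7]
grip_width: 0.275
grasp_force: 0.0
```

```bash
python3 avg.py; python3 arc.py .6027 -.1555 .0747 -131 -133 1 180
```

```text
clk 34.675 ang -131.2 push -0.18 rad -0.27 z 0.12 std [0.61 0.38 0.33]
pos [ 0.5531 -0.2121  0.137 ] head 44.2 j7 -0.71 ang -131.2 r 0.0752 grip 23.4 F [0.35 0.78 0.06]
[0.003, -0.016, 0.0, -0.094]
```

>>> carry_out([
  [0,-0.009,0,0,-0.45],
  [0,-0.018,0,0,-0.45],
])

```text
clock: 34.92
position: [0.5515, -0.2106, 0.1369]
ee_rot: [0.927, 0.376, 0.0, 0.001]
ft_force: [3.5, -3.2, -1.8]
grip_width: 0.276
grasp_force: 2.5
```

>>> carry_out([
  [0,-0.007,0,0,-0.45],
])

```text
clock: 35.05
position: [0.5508, -0.2102, 0.1369]
ee_rot: [0.927, 0.376, 0.0, 0.001]
ft_force: [4.6, -4.8, -3.1]
grip_width: 0.276
grasp_force: 3.3
```

>>> carry_out([
  [0,-0.007,0,0,-0.45],
])

```text
clock: 35.17
position: [0.5502, -0.2097, 0.1369]
ee_rot: [0.927, 0.376, 0.0, 0.001]
ft_force: [5.4, -6.2, -4.3]
grip_width: 0.275
grasp_force: 4.0
```

```bash
python3 f.py; python3 avg.py
```

```text
clk 35.175 ang -134.1 push 8.23 rad 0.67
clk 35.575 ang -134.1 push 6.84 rad 0.01 z -3.5 std [0.37 0.54 0.45]
```

>>> carry_out([
  [0,-0.007,0,0,-0.45],
])

```text
clock: 35.7
position: [0.5495, -0.2093, 0.1369]
ee_rot: [0.927, 0.376, 0.001, 0.001]
ft_force: [7.1, -7.1, -4.7]
grip_width: 0.273
grasp_force: 4.8
```

>>> carry_out([
  [0,-0.007,0,0,-0.45],
])

```text
clock: 35.83
position: [0.5489, -0.2089, 0.1369]
ee_rot: [0.927, 0.375, 0.001, 0.001]
ft_force: [6.5, -7.7, -5.9]
grip_width: 0.274
grasp_force: 5.6
```

```bash
python3 f.py; python3 avg.py
```

```text
clk 35.825 ang -135.2 push 10.08 rad 0.82
clk 36.225 ang -135.2 push 10.04 rad 0.11 z -5.32 std [0.59 0.35 0.24]
```

>>> carry_out([
  [0,-0.007,0,0,-0.45],
])

```text
clock: 36.35
position: [0.5483, -0.2085, 0.1369]
ee_rot: [0.927, 0.375, 0.001, 0.002]
ft_force: [8.0, -8.5, -6.7]
grip_width: 0.275
grasp_force: 6.3
```

```bash
python3 f.py; python3 avg.py
```

```text
clk 36.35 ang -135.7 push 11.65 rad 0.22
clk 36.75 ang -135.8 push 11.56 rad 0.37 z -6.06 std [0.39 0.38 0.42]
```

The same tension at the same angle: the lever had not slipped and holds an 11.5 N push. I'm withdrawing and handing in.

>>> carry_out([
  [0,0.015,0,0,-0.45],
  [0,0.035,0,0,-0.45],
  [0,0.04,0,0,-0.3],
  [0,0.04,0,0,-0.25],
  [0,0.04,-0.05,0,-0.25],
  [0,0.04,-0.15,0,-0.25],
  [0,0.04,-0.35,0,-0.25],
  [0,0.04,-0.6,0,-0.25],
  [0,0.04,-0.8,0,-0.25],
  [0,0.04,-0.8,0,-0.25],
])

```text
clock: 38.0
position: [0.5529, -0.2106, 0.2605]
ee_rot: [0.927, 0.376, 0.002, 0.002]
ft_force: [0.0, 0.5, 0.1]
grip_width: 0.377
grasp_force: 0.0
```

>>> carry_out([
  [-0.2,-0.2,0,0,-0.25],
  [-0.5,-0.5,0,0,-0.25],
  [-0.8,-0.6,0,0,-0.25],
  [-0.8,-0.6,0,0,-0.25],
  [-0.8,-0.6,0,0,-0.25],
])

```text
clock: 38.62
position: [0.4031, -0.2295, 0.257]
ee_rot: [0.927, 0.376, 0.0, 0.0]
ft_force: [-0.6, 0.8, 0.1]
grip_width: 0.375
grasp_force: 0.0
```

```bash
python3 - <<'E'
from m import *
for n in("side","top"):
    p=camera(n); C=cloud(p); I=p["img"].astype(int)
    for nm,c in(("jaw",(.539,-.108)),("lever",(.553,-.212))):
        m=(np.hypot(C[...,0]-c[0],C[...,1]-c[1])<.025)&(C[...,2]>.143)&(C[...,2]<.158)&(I.max(-1)<95);A=C[m]
        if len(A): print(n,nm,A.mean(0),np.degrees(np.arctan2(A[:,1].mean()+.1555,A[:,0].mean()-.6027)))
print(ticket.hand_in())
E
```

```text
side jaw [ 0.53841368 -0.10968604  0.1492126 ] 144.52424013628618
side lever [ 0.55342318 -0.21396125  0.14884939] -130.12744642576033
top jaw [ 0.5393715  -0.10784767  0.14795607] 143.03990603479525
top lever [ 0.55456259 -0.21275761  0.14765736] -130.05431342873553
the job is handed in; nothing more can be done
None
```

The cap is seated flush, the jaw is shut around both flanges, and the latch lever is drawn tight to about 11.5 N steady push (momentarily about 13 N while moving); the job was handed in at about 39 s, with no verdict returned yet.

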